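# Scrape broken plastic chips off the strip-down plate

### The job

Take the orange-handled scraper block from its blue pad and use it to wipe all four loose white plastic chips off the dark steel plate, over its open edge, into the red trough; the gripper itself must not touch the chips. Leave the white pump flange standing where it is on the plate and disturb nothing else on the bench. Then set the scraper down gently, upright, in the middle of its blue pad.

Things in the scene. Friction and masses are not known exactly. Their poses are not given: they have to be found in the camera images.
- scraper_mid (a point): Scraper block, 100 (its x) x 30 (its y) x 62 mm tall, 0.2 kg, standing upright on the blue pad at the start. Black rubber blade below, 100 x 30 x 18 mm; above it, from 18 to 62 mm up, an orange handle bar with flat sides, 80 mm long (x), 22 mm thick (y), to be gripped across its thickness. This point is its centre, 31 mm above the underside; z up. Faces and ends are alike.
- pad: The scraper's blue pad, fixed to the bench, 110 mm (its x) x 160 mm (its y), 4 mm thick; origin at the centre of its underside. It may change places with the clip box.
- board: Strip-down board, fixed, origin on the bench under the plate's centre. Dark steel plate 290 mm (its x) x 230 mm (its y), top 60 mm above the bench. Rims 8 mm wide, standing 8 mm above the plate, run along three edges (centre lines x = -141, x = +141, y = -111 mm). The edge at y = +115 mm is open, with no rim; the trough lies below it.
- plate_top (a point): Centre of the plate's top face, 60 mm above the bench, axes as the board's. At the start the chips' middles lie within x from -100 to +30 mm and y from -50 to +70 mm of this point; the flange stands at x from +90 to +102 mm, y from -60 to +60 mm.
- trough (a point): Centre of the inner floor of the red open-topped trough fixed to the board along the plate's open edge (board x = 0, y = +175 mm, 5 mm above the bench). Axes as the board's. Inside 280 mm (x) x 110 mm (y); its walls rise to 45 mm above the bench, 15 mm below the plate's top.
- flange_mid (a point): White plastic pump flange, a good part, to be left standing on the plate: a disc 60 mm across and 12 mm thick with a boss on it, 34 mm tall in all, 0.15 kg. This point is on its axis, 17 mm above its underside.
- clipbox: Grey compartment box of clips, fixed, 100 mm (x) x 140 mm (y) x 35 mm tall; origin under its centre.
- chip0_mid (a point): A loose chip of broken white plastic, up to 22 mm across, 9 to 10 mm tall, 12 g, lying on the plate; this point is at its middle, 4.5 mm above its underside. Slides and tumbles freely.
- chip0: The same chip's body, its origin at its underside.
- chip1_mid (a point): A loose chip of broken white plastic, up to 22 mm across, 9 to 10 mm tall, 12 g, lying on the plate; this point is at its middle, 4.5 mm above its underside. Slides and tumbles freely.
- chip1: The same chip's body, its origin at its underside.
- chip2_mid (a point): A loose chip of broken white plastic, up to 22 mm across, 9 to 10 mm tall, 12 g, lying on the plate; this point is at its middle, 4.5 mm above its underside. Slides and tumbles freely.
- chip2: The same chip's body, its origin at its underside.
- chip3_mid (a point): A loose chip of broken white plastic, up to 22 mm across, 9 to 10 mm tall, 12 g, lying on the plate; this point is at its middle, 4.5 mm above its underside. Slides and tumbles freely.
- chip3: The same chip's body, its origin at its underside.
- scraper: The scraper's body, its origin at the centre of its underside, axes as scraper_mid.
- pump: Bystander, loose: white fuel-pump module standing on the bench, 110 mm across, 195 mm tall; origin under its middle.
- driver: Bystander, loose: red-handled screwdriver lying on the bench, about 190 mm long; origin under its middle.
- throttle: Bystander, loose: aluminium throttle body, 70 mm across, 50 mm tall; origin under its middle.
Things that resemble listed ones, but are neither listed nor needed, are in the scene too. Of the things that look like the pad, the middle-sized one is meant.

How it is judged:
By the outcome, as a careful person would: the job done as asked, in the order asked, and still so for the second after the job is handed in, with the robot touching nothing.
It also fails if it takes over 61 s, if anything falls off the work surface, if the arm or the gripper's body presses on something with over 40 N, if the wrist force passes 120 N, or if a joint passes its speed limit or range.

### The arm

A 6-joint arm with a two-finger parallel gripper is mounted at the origin on the work surface. World frame = base frame: x ahead of the robot, y to its left, z up, the work surface at z = 0. Lengths are in m, angles in rad, forces in N, time in s.
With the tool pointing down it reaches from about 0.275 to 0.825 m from the base axis. Payload 4.9 kg.
Tool frame: the origin (TCP) lies at the very end of the fingers, on their centre line; the grasp point (between the pads) lies 19 mm behind it; z points along the fingers, y is the line along which they close (so a half turn about z gives the same grasp; the last joint's range is limited). The gripper opens to 85 mm and grips with 20 to 120 N. Pads are 22 mm wide; open, the fingers measure 114 mm over their backs; the gripper's body (76 mm by 85 mm) begins 54 mm behind the grasp point. The pads swing forward as they close: fully open they stand 13 mm farther back than shut.
Start: joints at [-0.134, 0.326, -0.193, 1.052, 0, 1.437], TCP at [0.55, 0, 0.231] pointing down, gripper open.
Joint ranges: [-2.65, 2.65], [-0.97, 1.79], [-1.3, 1.35], [-1.93, 2.1], [-1.47, 1.37], [-3.14, 3.14]. Speed limits (rad/s): [2.57, 2.57, 3.14, 3.14, 3.14, 3.14].

### API

Orientations are given as a unit quaternion [x, y, z, w].
In Python, from plant import bot, cams gives the robot as it stands.
- The arm moves only by the tool move_arm, never from a script. Its argument "plan" is a list of rows, each a list of 3 entries, a list of its own where there are three numbers: the shift along the tool's x, y, z scaled (see below), then the turn, a rotation vector about the tool's x, y, z scaled (see below), then the opening, from -1 (shut) to 1 (fully open), so that 0 is half open. A call has 1 to 8 rows; each row shifts and turns the commanded pose from where the row before left it, along the tool's axes as they then stand; what a row does not reach is not made up. The controller multiplies each number of a shift by 0.4 m and each number of a turn by 180 degrees. A row lasts 1/8 s, in which the tool goes at most 62.5 mm and 10.7 degrees, less where a joint would pass 70% of its speed; a pose out of reach is approached as far as the arm can. A call with a number of a shift or a turn outside -1 to 1 is refused whole. A call with a gripper value outside its range is refused whole. The fingers move at their own pace and stop on an object; "newtons" is the grip in N (left out, the last holds). Time passes only in rows, so rows that do not move let the fingers close. It gives the time, the measured TCP pose, the force, the opening and the grip force at its end, in the units of the state.
- bot.observe(): the state, without advancing time (a new reading comes with each control period).
- cams.get_image(name): name is "scene" or "side" or "wrist"; returns a dict with "image" (480x640x3 uint8, blue, green, red), "range_z" (480x640 float32, m along the optical axis (not along the pixel's ray), 0 where there is no reading), "camera_matrix" (3x3 intrinsics, pixels), "world_to_cam" (4x4, takes a point from world to camera coordinates); the wrist camera has in their place "mount" (4x4, takes a point from camera to tool coordinates, whose origin is the TCP and whose axes are the flange's). Camera axes: x right, y down, z forward; pixel columns grow to the right and rows downward; lengths in m; the calibration is good to about 2 mm. A picture is of the moment at which its call begins: read the wrist's pose just before it.
- bot.sign_off(): hands the job in; it is judged then, once.
The state is a dict: "time_s": time; "joint_pos": joint angles; "qd": joint speeds; "joint_efforts": joint torques, N m; "tcp_pos": TCP position; "eef_rot": TCP orientation; "ft_force": force on the tool from outside, world axes, zero at the start; "wrist_torque": the same for the moment, N m; "gripper_width": finger opening in m; "grip_force": force on a finger pad.
Only numpy, scipy, OpenCV 4.12 (cv2) and the standard library are available. Lean on these libraries where they do the work, as an engineer would, in place of code of your own. Each camera call takes 0.05 s, during which the arm holds its last target. There are 200 camera calls.

## Working session

There is one attempt and no reset: what is moved stays moved. The work goes in short steps, Python scripts to look and compute and a tool call to move; the robot and the scene stay as the last step left them, time stands still between calls to the robot, and variables do not carry over. Pictures are saved under pics/ and viewed, at most 10 in all, crops included, and the job is handed in when it is done.

Besides the shell and the picture viewer there is one more tool, called after ">>>" by a JSON object that holds its "name" and its "arguments". move_arm: Moves the arm, as the interface text tells. Its arguments: {"type":"object","properties":{"plan":{"type":"array","items":{"type":"array"}},"newtons":{"type":"number"}},"required":["plan"]}

```bash
mkdir -p pics && ls
python3 - <<'E'
from plant import bot,cams
import cv2,numpy as np
print(bot.observe())
for n in("scene","side"):
    r=cams.get_image(n); cv2.imwrite(f"pics/{n}0.png",r["image"]); np.savez(f"{n}0.npz",**{k:r[k] for k in("image","range_z","camera_matrix","world_to_cam")})
    print(n,r["camera_matrix"].round(1).tolist(),r["world_to_cam"].round(3).tolist())
E
```

```text
pics
{'time_s': 0.0, 'joint_pos': array([-1.34200977e-01,  3.26964886e-01, -1.93606142e-01,  1.05198909e+00,
       -4.33738234e-05,  1.43660604e+00]), 'qd': array([ 9.64295525e-05, -1.19301972e-03, -4.69938169e-04,  7.21345447e-04,
        1.60676108e-04, -1.93490982e-03]), 'joint_efforts': array([-1.24197268e-03, -4.43398941e+01,  2.62443137e+01,  1.56443648e-02,
       -1.97191571e-04, -6.55614656e-06]), 'tcp_pos': array([5.49407328e-01, 7.76453410e-05, 2.30481948e-01]), 'eef_rot': array([ 7.07110273e-01,  7.07102739e-01, -5.51804923e-04, -6.88276467e-04]), 'ft_force': array([-0.81049117,  0.08366301, -0.82251694]), 'wrist_torque': array([-0.02942071, -0.014696  , -0.02250767]), 'grip_force': 0.0, 'gripper_width': 0.08538035486007636}
scene [[527.2, 0.0, 307.2], [0.0, 527.2, 241.7], [0.0, 0.0, 1.0]] [[-0.679, 0.734, -0.004, 0.333], [0.449, 0.411, -0.793, -0.155], [-0.58, -0.54, -0.609, 1.595], [0.0, 0.0, 0.0, 1.0]]
side [[558.9, 0.0, 314.1], [0.0, 558.9, 233.4], [0.0, 0.0, 1.0]] [[-0.87, -0.493, -0.008, 0.399], [-0.341, 0.612, -0.713, 0.229], [0.357, -0.618, -0.701, 1.393], [0.0, 0.0, 0.0, 1.0]]
```

View pics/scene0.png

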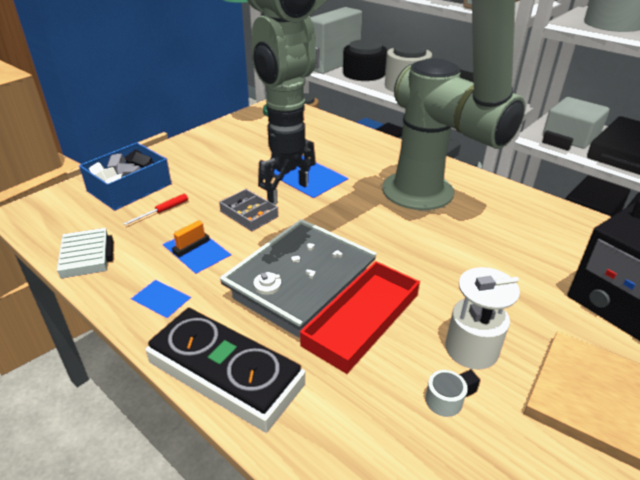

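View pics/side0.png

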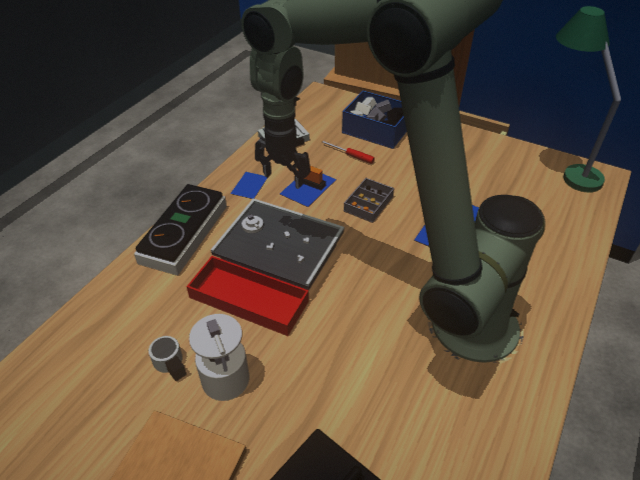

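The scene view shows the scraper (190,238) on its blue pad (195,250), with a larger and a smaller decoy pad at (313,180) and (160,298). The plate is centred near (300,272), with the flange at (267,282), chips at (310,246), (296,258), (337,254) and (311,273), and the trough at (362,315). The side view shows the same layout: scraper (315,177), flange (252,223), chips at (287,234), (306,239), (270,246) and (300,258).

```bash
cat > h.py <<'E'
import numpy as np,cv2
from scipy.spatial.transform import Rotation as R
def load(n):
    d=np.load(n+".npz"); return d["image"],d["range_z"],d["camera_matrix"],d["world_to_cam"]
def ray(px,K,T,z):
    px=np.atleast_2d(px).astype(float); d=np.c_[(px-K[:2,2])/K[[0,1],[0,1]],np.ones(len(px))]
    C=np.linalg.inv(T); o=C[:3,3]; w=d@C[:3,:3].T
    return o+w*((z-o[2])/w[:,2])[:,None]
def cloud(m,rz,K,T):
    v,u=np.nonzero(m&(rz>0)); z=rz[v,u]
    p=np.c_[(u-K[0,2])*z/K[0,0],(v-K[1,2])*z/K[1,1],z]; C=np.linalg.inv(T)
    return p@C[:3,:3].T+C[:3,3]
def blobs(m,amin):
    n,l,s,c=cv2.connectedComponentsWithStats(m.astype(np.uint8)); return [(s[i,4],c[i],l==i) for i in range(1,n) if s[i,4]>=amin]
def hsv(im,lo,hi): return cv2.inRange(cv2.cvtColor(im,cv2.COLOR_BGR2HSV),np.array(lo),np.array(hi))>0
def rect(m,K,T,z):
    c=max(cv2.findContours(m.astype(np.uint8),0,cv2.CHAIN_APPROX_NONE)[0],key=len)[:,0]
    (x,y),(w,h),a=cv2.minAreaRect((ray(c,K,T,z)[:,:2]*1000).astype(np.float32)); return np.round([x,y,w,h,a],1)
E
python3 - <<'E'
from h import *
for n in("scene","side"):
    im,rz,K,T=load(n+"0"); print("==",n)
    for nm,lo,hi,z,a in(("blue",(105,150,80),(125,255,255),.004,300),("orange",(8,190,100),(18,255,255),.066,60),("red",(0,200,70),(4,255,255),.045,1000)):
        for A,c,m in blobs(hsv(im,lo,hi),a):
            if 120<c[0]<480 and 150<c[1]<400:
                P=cloud(m,rz,K,T)
                print(nm,A,c.round(),rect(m,K,T,z),"z5/50/95",np.percentile(P[:,2],[5,50,95]).round(4),P.mean(0).round(3))
    w=hsv(im,(0,0,150),(180,60,255))
    for A,c,m in blobs(w,4):
        p=ray(c,K,T,.0645)[0]
        if A<400 and 230<c[0]<350 and 200<c[1]<300: print("white",A,c.round(1),p.round(4),cloud(m,rz,K,T)[:,2].max().round(3))
E
```

```text
== scene
blue 1077 [313. 179.] [ 164.4 -285.9  168.7  153.    88.3] z5/50/95 [0.0038 0.0071 0.2656] [ 0.195 -0.246  0.026]
blue 867 [203. 256.] [ 635.3 -228.1   89.5  105.7   86.6] z5/50/95 [0.0018 0.0047 0.0078] [ 0.636 -0.225  0.005]
blue 1082 [161. 298.] [ 801.2 -175.2   75.   111.2   10. ] z5/50/95 [0.0005 0.0033 0.0062] [ 0.801 -0.175  0.003]
orange 398 [189. 236.] [ 650.7 -246.3   64.3   92.1   80.3] z5/50/95 [0.0275 0.047  0.0661] [ 0.641 -0.268  0.047]
red 6537 [359. 316.] [551.6 217.7 314.  134.5   4.6] z5/50/95 [0.0036 0.0082 0.0455] [0.543 0.205 0.017]
white 4 [243.5 200.5] [ 0.4546 -0.269   0.0645] 0.028
white 6 [233.  205.5] [ 0.4901 -0.2714  0.0645] 0.031
white 10 [253.8 206.3] [ 0.4549 -0.2273  0.0645] 0.033
white 4 [276.  206.2] [ 0.4145 -0.1835  0.0645] 0.037
white 18 [242.1 212.7] [ 0.4963 -0.2277  0.0645] 0.038
white 15 [265.9 211.7] [ 0.4507 -0.1849  0.0645] 0.039
white 14 [254.6 217.9] [ 0.4905 -0.1856  0.0645] 0.038
white 46 [310.1 245.7] [4.793e-01 1.000e-04 6.450e-02] 0.072
white 50 [337.2 252.9] [0.4565 0.0665 0.0645] 0.073
white 58 [295.5 258.2] [0.5378 0.0071 0.0645] 0.073
white 61 [310.3 272.4] [0.5518 0.0673 0.0645] 0.072
== side
blue 541 [249. 185.] [ 799.2 -179.2   76.1  112.9    9.8] z5/50/95 [-0.0008  0.0035  0.0083] [ 0.799 -0.178  0.004]
blue 628 [305. 192.] [ 631.3 -263.2  157.2  105.7   84.9] z5/50/95 [0.0003 0.0048 0.0096] [ 0.624 -0.236  0.005]
red 3128 [251. 294.] [537.5 207.  289.7 120.4   4.5] z5/50/95 [0.0015 0.0061 0.0464] [0.538 0.196 0.012]
white 204 [250.1 217.2] [ 0.6681 -0.0016  0.0645] 0.075
white 133 [251.3 222.6] [0.6524 0.0154 0.0645] 0.09
white 5 [255.8 224.6] [0.6368 0.0159 0.0645] 0.084
white 12 [286.5 233.3] [0.5433 0.0039 0.0645] 0.072
white 101 [321.1 260.1] [0.4114 0.0452 0.0645] 0.073
white 8 [306. 239.] [ 0.4853 -0.0032  0.0645] 0.073
white 12 [270.2 245.2] [0.5576 0.0643 0.0645] 0.073
white 11 [300.2 257.1] [0.4649 0.0626 0.0645] 0.073
```

>>> {"name": "move_arm", "arguments": {"plan": [[[-0.13, 0.042, -0.02], [0, 0, 0], 1], [[-0.13, 0.042, -0.02], [0, 0, 0], 1], [[-0.13, 0.042, -0.02], [0, 0, 0], 1], [[-0.13, 0.042, -0.02], [0, 0, 0], 1], [[-0.13, 0.042, -0.02], [0, 0, 0], 1], [[0, 0, 0], [0, 0, 0], 1], [[0, 0, 0], [0, 0, 0], 1]]}}

```text
time_s: 0.98
tcp_pos: [0.6335, -0.2597, 0.2702]
eef_rot: [0.707, 0.707, -0.0, -0.001]
ft_force: [0.4, -0.3, -0.7]
gripper_width: 0.0852
grip_force: 0.0
```

```bash
cat > w.py <<'E'
from h import *
from plant import bot,cams
def wrist(name):
    s=bot.observe(); r=cams.get_image("wrist"); cv2.imwrite(f"pics/{name}.png",r["image"])
    X=np.eye(4); X[:3,:3]=R.from_quat(s["eef_rot"]).as_matrix(); X[:3,3]=s["tcp_pos"]
    T=np.linalg.inv(X@r["mount"]); np.savez(name+".npz",image=r["image"],range_z=r["range_z"],camera_matrix=r["camera_matrix"],world_to_cam=T)
    print("t",s["time_s"],"tcp",s["tcp_pos"].round(4),"rv",(R.from_quat(s["eef_rot"]).as_matrix()[:2,:2]).round(4).tolist(),"f",s["ft_force"].round(1),"w",round(s["gripper_width"],4),"cam",np.linalg.inv(T)[:3,3].round(3))
    return load(name)
E
python3 - <<'E'
from w import *
im,rz,K,T=wrist("w1")
for nm,lo,hi,z in(("blue",(105,150,60),(125,255,255),.004),("orange",(8,170,80),(18,255,255),.066)):
    for A,c,m in blobs(hsv(im,lo,hi),800):
        P=cloud(m,rz,K,T); print(nm,A,c.round(),rect(m,K,T,z),np.percentile(P[:,2],[5,50,95]).round(4))
        if nm=="orange":
            Q=P[P[:,2]>np.percentile(P[:,2],95)-.004][:,:2]*1000; print(cv2.minAreaRect(Q.astype(np.float32)))
E
```

```text
t 0.975 tcp [ 0.6335 -0.2597  0.2702] rv [[0.0005, 1.0], [1.0, -0.0005]] f [ 0.4 -0.3 -0.7] w 0.0852 cam [ 0.634 -0.19   0.413]
blue 6746 [461. 127.] [ 799.3 -177.2   77.2  113.3   10.3] [0.0016 0.0029 0.0043]
blue 8222 [318. 189.] [ 632.  -260.6  155.9  106.6   85.3] [0.0029 0.0042 0.0056]
blue 2289 [ 10. 272.] [ 238.9 -335.9  199.1   40.1   75.3] [0.0048 0.0063 0.0076]
orange 1278 [318. 221.] [ 634.7 -272.8   79.4   27.4    0. ] [0.0293 0.0651 0.067 ]
((635.235595703125, -276.9525451660156), (78.7880630493164, 20.28203010559082), 0.026436056941747665)
```

View pics/w1.png

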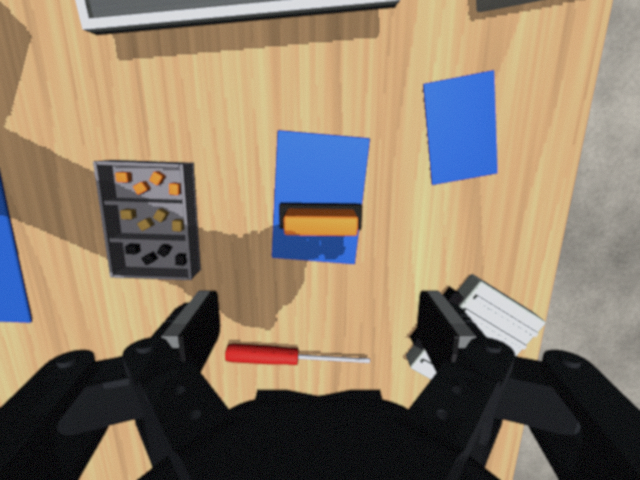

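The wrist view shows the scraper at (320,220), square to world x, on the middle-sized pad (320,195). The clip box is at (148,220) and the driver at (297,355). Next I turn the gripper 90° and descend partway.

>>> {"name": "move_arm", "arguments": {"plan": [[[0, 0, 0.02], [0, 0, -0.0556], 1], [[0, 0, 0.02], [0, 0, -0.0556], 1], [[0, 0, 0.02], [0, 0, -0.0556], 1], [[0, 0, 0.02], [0, 0, -0.0556], 1], [[0, 0, 0.02], [0, 0, -0.0556], 1], [[0, 0, 0.02], [0, 0, -0.0556], 1], [[0, 0, 0.02], [0, 0, -0.0556], 1], [[0, 0, 0.02], [0, 0, -0.0556], 1]]}}

```text
time_s: 2.02
tcp_pos: [0.6338, -0.258, 0.2073]
eef_rot: [0.083, 0.997, 0.0, -0.0]
ft_force: [0.4, 0.1, 0.3]
gripper_width: 0.0855
grip_force: 0.0
```

>>> {"name": "move_arm", "arguments": {"plan": [[[0, 0, 0], [0, 0, -0.0556], 1], [[-0.004, -0.043, 0], [0, 0, 0], 1], [[0, 0, 0], [0, 0, 0], 1], [[0, 0, 0], [0, 0, 0], 1]]}}

```text
time_s: 2.52
tcp_pos: [0.6356, -0.2772, 0.2073]
eef_rot: [0.0, 1.0, 0.0, 0.0]
ft_force: [-0.1, -0.1, 0.4]
gripper_width: 0.0852
grip_force: 0.0
```

Run:
```python
from w import *
im,rz,K,T=wrist("w2")
for A,c,m in blobs(hsv(im,(8,170,80),(18,255,255)),800):
    P=cloud(m,rz,K,T); print(A,c.round(),rect(m,K,T,.066),np.percentile(P[:,2],[5,50,95]).round(4))
    Q=P[P[:,2]>np.percentile(P[:,2],95)-.004][:,:2]*1000; print(cv2.minAreaRect(Q.astype(np.float32)))
```

```text
t 2.525 tcp [ 0.6356 -0.2772  0.2073] rv [[-1.0, 0.0003], [0.0003, 1.0]] f [-0.1 -0.1  0.4] w 0.0852 cam [ 0.566 -0.277  0.35 ]
1547 [317. 212.] [ 632.8 -277.5   22.    80.8   89.4] [0.0235 0.0657 0.0671]
((634.7672119140625, -277.0178527832031), (21.374452590942383, 77.84980773925781), 89.4257583618164)
```

>>> {"name": "move_arm", "arguments": {"plan": [[[0, 0, 0.12], [0, 0, 0], 1], [[0, 0, 0.12], [0, 0, 0], 1], [[0, 0, 0.12], [0, 0, 0], 1], [[0, 0, 0.06], [0, 0, 0], 1], [[0, 0, 0.023], [0, 0, 0], 1], [[0, 0, 0], [0, 0, 0], 1], [[0, 0, 0], [0, 0, 0], 1]], "newtons": 50}}

```text
time_s: 3.45
tcp_pos: [0.6368, -0.2778, 0.0318]
eef_rot: [-0.001, 1.0, -0.001, 0.001]
ft_force: [0.2, -0.9, -0.1]
gripper_width: 0.0854
grip_force: 0.0
```

>>> {"name": "move_arm", "arguments": {"plan": [[[0, 0, 0], [0, 0, 0], -1], [[0, 0, 0], [0, 0, 0], -1], [[0, 0, 0], [0, 0, 0], -1], [[0, 0, 0], [0, 0, 0], -1], [[0, 0, 0], [0, 0, 0], -1], [[0, 0, 0], [0, 0, 0], -1]], "newtons": 50}}

```text
time_s: 4.2
tcp_pos: [0.6357, -0.2773, 0.0304]
eef_rot: [-0.001, 1.0, -0.0, 0.0]
ft_force: [-0.9, -1.0, 2.7]
gripper_width: 0.0215
grip_force: 51.0
```

>>> {"name": "move_arm", "arguments": {"plan": [[[0, 0, -0.03], [0, 0, 0], -1], [[0, 0, -0.12], [0, 0, 0], -1], [[0, 0, -0.15], [0, 0, 0], -1], [[0.015, 0.128, -0.0375], [0, 0, 0], -1], [[0.015, 0.128, -0.0375], [0, 0, 0], -1], [[0.015, 0.128, -0.0375], [0, 0, 0], -1], [[0.015, 0.128, -0.0375], [0, 0, 0], -1], [[0.015, 0.128, -0.0375], [0, 0, 0], -1]]}}

```text
time_s: 5.2
tcp_pos: [0.6047, -0.0195, 0.2259]
eef_rot: [-0.001, 1.0, 0.0, 0.0]
ft_force: [1.0, 0.8, -1.5]
gripper_width: 0.0212
grip_force: 50.5
```

>>> {"name": "move_arm", "arguments": {"plan": [[[0.015, 0.128, -0.0375], [0, 0, -0.025], -1], [[0, 0, 0], [0, 0, 0], -1], [[0, 0, 0], [0, 0, 0], -1]]}}

```text
time_s: 5.58
tcp_pos: [0.5991, 0.03, 0.2402]
eef_rot: [-0.04, 0.999, -0.0, 0.0]
ft_force: [-0.3, 0.1, -1.2]
gripper_width: 0.0214
grip_force: 50.5
```

Run:
```python
from w import *
im,rz,K,T=wrist("w3")
for A,c,m in blobs(hsv(im,(0,0,150),(180,60,255)),15):
    P=cloud(m,rz,K,T)
    if len(P) and P[:,2].max()<.12: print("white",A,c.round(1),ray(c,K,T,.066)[0].round(4),P.mean(0).round(4),P[:,2].max().round(4))
for A,c,m in blobs(hsv(im,(0,200,60),(4,255,255)),1000): print("red",A,c.round(),rect(m,K,T,.045))
for A,c,m in blobs(hsv(im,(8,170,80),(18,255,255)),300):
    P=cloud(m,rz,K,T); print("or",A,c.round(),P.min(0).round(3),P.max(0).round(3))
P=cloud(np.ones(rz.shape,bool),rz,K,T)
top=P[(abs(P[:,2]-.060)<.003)]; print("plate",len(top),np.median(top[:,2]),cv2.minAreaRect((top[:,:2]*1000).astype(np.float32)))
```

```text
t 5.575 tcp [0.5991 0.03   0.2402] rv [[-0.9968, -0.08], [-0.08, 0.9968]] f [-0.3  0.1 -1.2] w 0.0214 cam [0.529 0.025 0.383]
white 1816 [35.8 35.5] [ 0.4636 -0.2195  0.066 ] [ 0.4532 -0.2586  0.0153] 0.0381
white 379 [378.8  62.7] [0.4609 0.0714 0.066 ] [0.4614 0.071  0.0684] 0.0725
white 350 [298.7  83.1] [0.4826 0.0037 0.066 ] [0.4827 0.0038 0.0671] 0.0713
white 296 [301.4 152.7] [0.5412 0.0101 0.066 ] [0.5412 0.0101 0.0681] 0.0715
white 18 [ 20.5 157. ] [ 0.566  -0.2487  0.066 ] [ 0.5737 -0.3056 -0.    ] 0.0021
white 20 [178.2 164.9] [ 0.5615 -0.1035  0.066 ] [ 5.682e-01 -1.300e-01  2.000e-04] 0.0015
white 352 [366.2 174.1] [0.5558 0.0719 0.066 ] [0.5558 0.0718 0.067 ] 0.0708
white 53 [136. 213.] [ 0.6107 -0.1459  0.066 ] [ 0.6273 -0.1801  0.0024] 0.0041
white 18 [558.6 227.5] [0.592  0.2662 0.066 ] [6.050e-01 3.163e-01 4.000e-04] 0.0026
white 195 [ 75.4 256.6] [ 0.6608 -0.2097  0.066 ] [ 0.6872 -0.2567  0.0022] 0.0057
white 843 [ 53.  310.2] [ 0.7233 -0.2404  0.066 ] [ 7.638e-01 -2.957e-01 -2.000e-04] 0.0023
white 23 [186.3 318. ] [ 0.7212 -0.1004  0.066 ] [ 0.7607 -0.1262  0.00
[... 269 characters left out ...]
00e-04] 0.004
white 16 [ 45.8 319.3] [ 0.7348 -0.2495  0.066 ] [ 7.777e-01 -3.068e-01 -2.000e-04] 0.0008
white 24 [195.6 321.2] [ 0.7242 -0.0907  0.066 ] [ 7.647e-01 -1.146e-01  3.000e-04] 0.002
white 907 [536.7 344.6] [0.7231 0.279  0.066 ] [7.634e-01 3.321e-01 1.000e-04] 0.0026
white 23 [496.9 351.2] [0.7348 0.2377 0.066 ] [ 7.776e-01  2.821e-01 -1.000e-04] 0.0018
white 332 [  9.8 428.4] [ 0.8849 -0.3126  0.066 ] [ 1.7626 -1.1436 -0.715 ] -0.0002
red 6595 [532. 147.] [537.7 211.  280.4 108.4   4.8]
or 10334 [318. 300.] [0.558 0.013 0.053] [0.804 0.079 0.316]
plate 61542 0.06023473671806645 ((653.9515380859375, 58.73345184326172), (504.0993957519531, 251.11831665039062), 11.028867721557617)
```

View pics/w3.png

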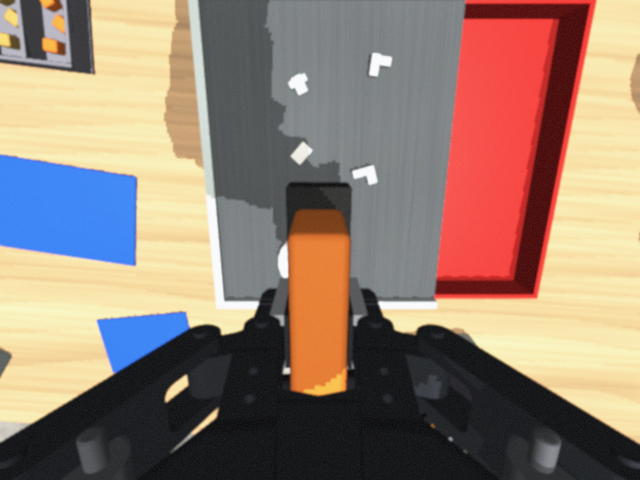

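The wrist view shows the four chips at (380,63), (299,83), (301,153) and (366,174). The plate's open edge runs from (464,0) to (437,300), the closed rim's outer edge from (191,0) to (217,305), and the far rim lies along row 305. The scraper is held straight. I'll place the board from these edges and compute the stroke.

Run:
```python
from h import *
im,rz,K,T=load("w3")
for r in (20,100,180,260): 
    row=im[r].astype(int); g=row[:,2]-row[:,1]; e=np.nonzero((g>60)&(np.arange(640)>400)&(np.arange(640)<520))[0][0]
    print("open edge",e,(ray([e-.5,r],K,T,.06)[0]*1000).round(1))
print("rim out/in x",(ray([[191,0],[203.5,150],[217,305],[222,308],[435,308]],K,T,.068)*1000).round(1).tolist())
sel=(np.arange(480)[:,None]>0)&(np.arange(640)[None]<630)
P=cloud(sel&np.ones(rz.shape,bool),rz,K,T)*1000
rim=P[(P[:,2]>66)&(P[:,2]<70)&(P[:,1]<-60)&(P[:,0]<690)]
b=np.polyfit(rim[:,0],rim[:,1],1); print("back rim centreline slope deg",np.degrees(np.arctan(b[0])),"y at x=550",np.polyval(b,550),len(rim))
far=P[(P[:,2]>66)&(P[:,2]<70)&(P[:,0]>670)&(P[:,0]<720)&(P[:,1]>60)&(P[:,1]<140)]; print("far rim",len(far),np.median(far,0))
im,rz,K,T=load("w1")
# flange from scene/side depth
for n in("scene0","side0"):
    im,rz,K,T=load(n); Q=cloud(hsv(im,(0,0,110),(180,60,255)),rz,K,T)*1000
    Q=Q[(abs(Q[:,0]-650)<60)&(abs(Q[:,1]-10)<70)]
    for a,c in((69.5,74.5),(85,99)):
        q=Q[(Q[:,2]>a)&(Q[:,2]<c)]; print(n,a,len(q),q.min(0).round(0),q.max(0).round(0))
```

```text
open edge 463 [421.3 138.9  60. ]
open edge 455 [484.3 144.3  60. ]
open edge 446 [555.7 149.4  60. ]
open edge 438 [637.  156.3  60. ]
rim out/in x [[427.7, -87.8, 68.0], [546.0, -79.2, 68.0], [702.2, -67.3, 68.0], [705.2, -62.1, 68.0], [687.3, 160.0, 68.0]]
back rim centreline slope deg 4.605406803359247 y at x=550 -76.10836448310576 2766
far rim 280 [686.5894462  120.37698839  67.92563121]
scene0 69.5 226 [617. -58.  70.] [704.  77.  74.]
scene0 85 79 [627.   8.  85.] [664.  42.  98.]
side0 69.5 106 [616. -59.  70.] [701.  79.  74.]
side0 85 29 [628.   7.  85.] [658.  38.  93.]
```

>>> {"name": "move_arm", "arguments": {"plan": [[[0.106, -0.055, 0], [0, 0, 0], -1], [[0.106, -0.055, 0], [0, 0, 0], -1], [[0.106, -0.055, 0], [0, 0, 0], -1], [[0, 0, 0.13], [0, 0, 0], -1], [[0, 0, 0.13], [0, 0, 0], -1], [[0, 0, 0.07], [0, 0, 0], -1], [[0, 0, 0.03], [0, 0, 0], -1], [[0, 0, 0], [0, 0, 0], -1]]}}

```text
time_s: 6.62
tcp_pos: [0.4775, -0.0466, 0.0957]
eef_rot: [-0.039, 0.999, 0.0, -0.001]
ft_force: [0.5, -0.4, -1.3]
gripper_width: 0.0211
grip_force: 50.5
```

>>> {"name": "move_arm", "arguments": {"plan": [[[0, 0, 0.01], [0, 0, 0], -1], [[0, 0, 0.01], [0, 0, 0], -1], [[0, 0, 0], [0, 0, 0], -1]]}}

```text
time_s: 7.0
tcp_pos: [0.4779, -0.0459, 0.0883]
eef_rot: [-0.04, 0.999, -0.0, 0.0]
ft_force: [1.0, -0.1, -2.1]
gripper_width: 0.0218
grip_force: 50.5
```

>>> {"name": "move_arm", "arguments": {"plan": [[[0, 0.02, 0], [0, 0, 0], -1], [[0, 0.04, 0], [0, 0, 0], -1], [[0, 0.04, 0], [0, 0, 0], -1], [[0, 0.04, 0], [0, 0, 0], -1], [[0, 0.04, 0], [0, 0, 0], -1], [[0, 0.04, 0], [0, 0, 0], -1], [[0, 0.04, 0], [0, 0, 0], -1], [[0, 0.04, 0], [0, 0, 0], -1]]}}

```text
time_s: 8.0
tcp_pos: [0.4681, 0.0747, 0.0881]
eef_rot: [-0.04, 0.999, -0.0, 0.0]
ft_force: [0.3, 0.3, -1.6]
gripper_width: 0.0217
grip_force: 50.5
```

>>> {"name": "move_arm", "arguments": {"plan": [[[0, 0.04, 0], [0, 0, 0], -1], [[0, 0.04, 0], [0, 0, 0], -1], [[0, 0.04, 0], [0, 0, 0], -1], [[0, 0.045, 0], [0, 0, 0], -1], [[0, 0.045, 0], [0, 0, 0], -1], [[0, 0, 0], [0, 0, 0], -1], [[0, 0, -0.1], [0, 0, 0], -1], [[0, 0, -0.1], [0, 0, 0], -1]]}}

```text
time_s: 9.0
tcp_pos: [0.4609, 0.1571, 0.1686]
eef_rot: [-0.04, 0.999, -0.0, -0.001]
ft_force: [1.1, -1.0, -2.1]
gripper_width: 0.0216
grip_force: 50.3
```

>>> {"name": "move_arm", "arguments": {"plan": [[[-0.0475, -0.1275, 0], [0, 0, 0], -1], [[-0.0475, -0.1275, 0], [0, 0, 0], -1], [[-0.0475, -0.1275, 0], [0, 0, 0], -1], [[-0.0475, -0.1275, 0], [0, 0, 0], -1], [[0, 0, 0], [0, 0, 0], -1], [[0, 0, 0.1], [0, 0, 0], -1], [[0, 0, 0.06], [0, 0, 0], -1], [[0, 0, 0], [0, 0, 0], -1]]}}

```text
time_s: 10.0
tcp_pos: [0.551, -0.039, 0.1022]
eef_rot: [-0.04, 0.999, 0.001, -0.003]
ft_force: [-0.5, 0.3, -1.5]
gripper_width: 0.0214
grip_force: 50.5
```

Run:
```python
from h import *
from plant import bot,cams
o=np.array([552,35.]);a=np.radians(4.6);B=np.array([[np.cos(a),np.sin(a)],[-np.sin(a),np.cos(a)]])
ims=[]
for n in("scene","side"):
    r=cams.get_image(n); im,rz,K,T=r["image"],r["range_z"],r["camera_matrix"],r["world_to_cam"]
    for A,c,m in blobs(hsv(im,(0,0,130),(180,70,255)),4):
        P=cloud(m,rz,K,T)*1000
        if not len(P): continue
        b=B@(P.mean(0)[:2]-o)
        if abs(b[0])<150 and -100<b[1]<240: print(n,A,c.round(),b.round(),P[:,2].mean().round())
    ims.append(im[150:350,180:440])
cv2.imwrite("pics/b.png",cv2.resize(np.hstack(ims),None,fx=1.5,fy=1.5))
```

```text
scene 21 [257.  90.] [ 34. -69.] 479.0
scene 10 [263. 105.] [ 40. -49.] 456.0
scene 4 [271. 112.] [ 21. -48.] 437.0
scene 6 [298. 114.] [-31. -24.] 422.0
scene 24 [274. 121.] [ 18. -43.] 418.0
scene 64 [279. 142.] [  5. -44.] 368.0
scene 27 [293. 211.] [ -8. -23.] 206.0
scene 449 [338. 237.] [-147.    0.] 61.0
scene 828 [256. 289.] [117. -33.] 62.0
scene 67 [296. 259.] [-15. -25.] 65.0
scene 87 [310. 273.] [ 4. 32.] 65.0
scene 565 [267. 283.] [ 97. -15.] 74.0
scene 89 [365. 291.] [-69. 136.] 14.0
side 216 [240. 219.] [139. -35.] 57.0
side 171 [252. 223.] [ 89. -17.] 77.0
side 155 [323. 258.] [-141.   14.] 68.0
side 16 [287. 233.] [-15. -25.] 70.0
side 18 [270. 246.] [ 6. 34.] 69.0
side 42 [279. 294.] [-70. 135.] 16.0
```

View pics/b.png

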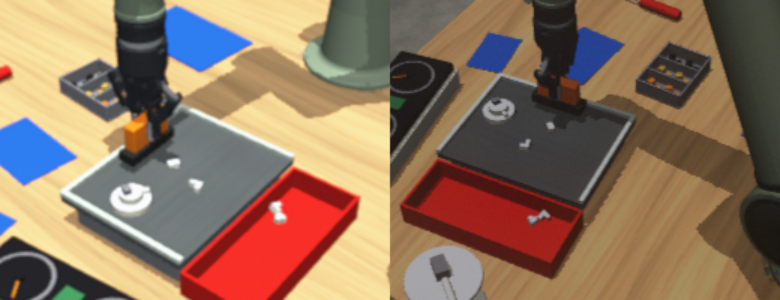

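Two chips are in the trough at (277,212) in the left half of the picture. The other two, at (174,162) and (196,184), lie in front of the scraper, and the flange is untouched at (130,198). Second stroke next.

>>> {"name": "move_arm", "arguments": {"plan": [[[0, 0, 0.02], [0, 0, 0], -1], [[0, 0, 0.012], [0, 0, 0], -1], [[0, 0, 0], [0, 0, 0], -1], [[0, 0, 0], [0, 0, 0], -1]]}}

```text
time_s: 10.6
tcp_pos: [0.5536, -0.0399, 0.0914]
eef_rot: [-0.04, 0.999, -0.0, 0.0]
ft_force: [-0.3, -0.2, -1.6]
gripper_width: 0.0215
grip_force: 50.5
```

>>> {"name": "move_arm", "arguments": {"plan": [[[0, 0.01, 0.008], [0, 0, 0], -1], [[0, 0.03, 0], [0, 0, 0], -1], [[0, 0.04, 0], [0, 0, 0], -1], [[0, 0.04, 0], [0, 0, 0], -1], [[0, 0.04, 0], [0, 0, 0], -1], [[0, 0.04, 0], [0, 0, 0], -1], [[0, 0.04, 0], [0, 0, 0], -1], [[0, 0.04, 0], [0, 0, 0], -1]]}}

```text
time_s: 11.6
tcp_pos: [0.5445, 0.0728, 0.0881]
eef_rot: [-0.04, 0.999, -0.0, 0.0]
ft_force: [0.4, -0.4, -1.8]
gripper_width: 0.0215
grip_force: 50.6
```

>>> {"name": "move_arm", "arguments": {"plan": [[[0, 0.04, 0], [0, 0, 0], -1], [[0, 0.04, 0], [0, 0, 0], -1], [[0, 0.045, 0], [0, 0, 0], -1], [[0, 0.05, 0], [0, 0, 0], -1], [[0, 0.05, 0], [0, 0, 0], -1], [[0, 0, 0], [0, 0, 0], -1], [[0, 0, -0.12], [0, 0, 0], -1], [[0, 0, -0.14], [0, 0, 0], -1]]}}

```text
time_s: 12.6
tcp_pos: [0.5363, 0.1611, 0.1921]
eef_rot: [-0.04, 0.999, -0.0, -0.002]
ft_force: [1.1, 0.4, -0.6]
gripper_width: 0.0215
grip_force: 50.4
```

Run:
```python
from h import *
from plant import bot,cams
o=np.array([552,35.]);a=np.radians(4.6);B=np.array([[np.cos(a),np.sin(a)],[-np.sin(a),np.cos(a)]])
ims=[]
for n in("scene","side"):
    r=cams.get_image(n); im,rz,K,T=r["image"],r["range_z"],r["camera_matrix"],r["world_to_cam"]
    for A,c,m in blobs(hsv(im,(0,0,130),(180,70,255)),4):
        P=cloud(m,rz,K,T)*1000
        if not len(P): continue
        b=B@(P.mean(0)[:2]-o)
        if abs(b[0])<150 and -100<b[1]<240 and P[:,2].mean()<100: print(n,A,c.round(),b.round(),P[:,2].mean().round())
    ims.append(im[150:350,180:440])
cv2.imwrite("pics/c.png",cv2.resize(np.hstack(ims),None,fx=1.5,fy=1.5))
```

```text
scene 1889 [269. 273.] [ 56. -44.] 65.0
scene 87 [369. 252.] [-148.   93.] 60.0
scene 27 [303. 261.] [-23. -11.] 61.0
scene 88 [365. 291.] [-69. 136.] 14.0
scene 85 [349. 307.] [ -2. 138.] 16.0
side 16 [260. 220.] [ 75. -39.] 73.0
side 85 [222. 237.] [150.  48.] 56.0
side 29 [309. 279.] [-141.   95.] 68.0
side 13 [251. 284.] [ 11. 138.] 19.0
side 14 [261. 287.] [-18. 134.] 18.0
side 47 [279. 294.] [-70. 134.] 15.0
```

View pics/c.png

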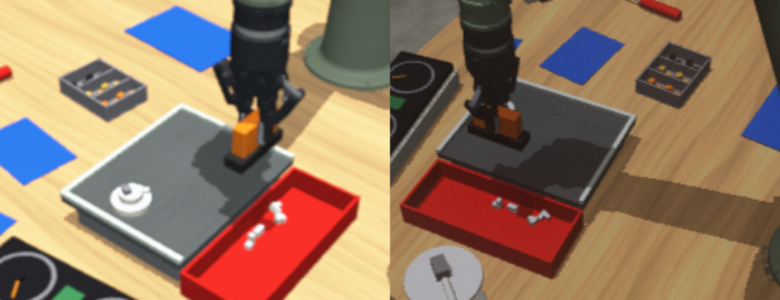

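All four chips lie in the trough, at (255,236) and (278,212) in the left half, and the plate holds only the flange (130,198). Now back to the pad.

>>> {"name": "move_arm", "arguments": {"plan": [[[-0.019, -0.134, 0], [0, 0, 0], -1], [[-0.019, -0.134, 0], [0, 0, 0], -1], [[-0.019, -0.134, 0], [0, 0, 0], -1], [[-0.019, -0.134, 0], [0, 0, 0], -1], [[-0.019, -0.134, 0], [0, 0, 0], -1], [[-0.019, -0.134, 0], [0, 0, 0], -1], [[-0.019, -0.134, 0], [0, 0, 0], -1], [[-0.019, -0.134, 0], [0, 0, 0], -1]]}}

```text
time_s: 13.7
tcp_pos: [0.6318, -0.2631, 0.1909]
eef_rot: [-0.04, 0.999, 0.0, -0.001]
ft_force: [0.1, -0.1, -1.4]
gripper_width: 0.0216
grip_force: 50.6
```

>>> {"name": "move_arm", "arguments": {"plan": [[[0, 0, 0], [0, 0, 0.0258], -1], [[0, 0, 0], [0, 0, 0.0258], -1], [[0, 0, 0], [0, 0, 0], -1], [[0, 0, 0], [0, 0, 0], -1]]}}

```text
time_s: 14.2
tcp_pos: [0.6319, -0.261, 0.1915]
eef_rot: [0.041, 0.999, 0.0, -0.0]
ft_force: [-0.9, -0.7, -1.5]
gripper_width: 0.0216
grip_force: 50.7
```

Run:
```python
from w import *
im,rz,K,T=wrist("w4")
for A,c,m in blobs(hsv(im,(105,150,50),(125,255,255)),800): 
    P=cloud(m,rz,K,T)*1000; print(A,c.round(),rect(m,K,T,.004),np.percentile(P[:,2],[5,50,95]).round(1))
for A,c,m in blobs(hsv(im,(8,170,80),(18,255,255)),800): 
    c2=max(cv2.findContours(m.astype(np.uint8),0,1)[0],key=len); print("orange",cv2.minAreaRect(c2))
```

```text
t 14.2 tcp [ 0.6319 -0.261   0.1915] rv [[-0.9967, 0.0811], [0.0811, 0.9967]] f [-0.9 -0.7 -1.5] w 0.0216 cam [ 0.562 -0.255  0.334]
11120 [318. 204.] [ 631.6 -261.   156.6  105.8   85.4] [2.9 4.1 5.4]
1054 [  8. 257.] [ 646.8 -581.7   24.8   92.5   70.7] [ 3.5 11.5 25.8]
815 [422. 323.] [ 768.9 -157.4   26.4   62.4    9.6] [  1.9   3.  237.8]
orange ((318.06365966796875, 302.41754150390625), (60.24419021606445, 185.31546020507812), 0.795723557472229)
```

View pics/w4.png

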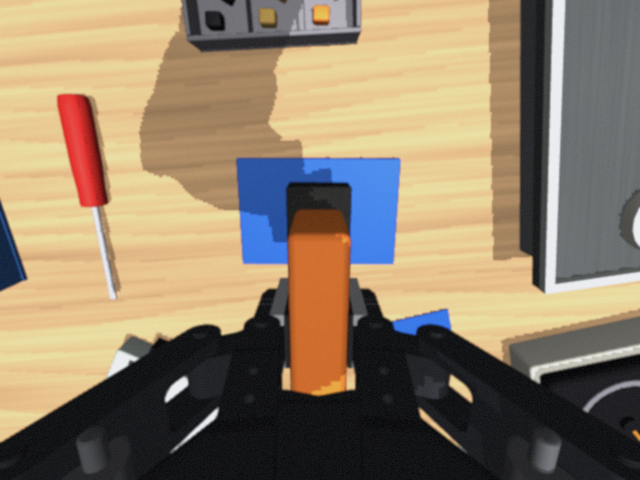

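The pad (318,210) sits squared under the held scraper and measures (631.6, -261.0) mm; the TCP is within 0.5 mm of that. Lowering.

>>> {"name": "move_arm", "arguments": {"plan": [[[0, 0, 0.12], [0, 0, 0], -1], [[0, 0, 0.12], [0, 0, 0], -1], [[0, 0, 0.08], [0, 0, 0], -1], [[0, 0, 0.04], [0, 0, 0], -1], [[0, 0, 0.02], [0, 0, 0], -1], [[0, 0, 0.01], [0, 0, 0], -1], [[0, 0, 0], [0, 0, 0], -1], [[0, 0, 0], [0, 0, 0], -1]]}}

```text
time_s: 15.25
tcp_pos: [0.6329, -0.2615, 0.0372]
eef_rot: [0.041, 0.999, -0.0, 0.001]
ft_force: [0.4, 0.3, -1.0]
gripper_width: 0.0213
grip_force: 50.8
```

>>> {"name": "move_arm", "arguments": {"plan": [[[0.001, 0, 0.005], [0, 0, 0], -1], [[0, 0, 0.005], [0, 0, 0], -1], [[0, 0, 0.003], [0, 0, 0], -1], [[0, 0, 0.002], [0, 0, 0], -1], [[0, 0, 0], [0, 0, 0], -1], [[0, 0, 0], [0, 0, 0], -1]]}}

```text
time_s: 16.0
tcp_pos: [0.6316, -0.2611, 0.0304]
eef_rot: [0.041, 0.999, -0.0, -0.0]
ft_force: [-2.3, 0.9, 3.6]
gripper_width: 0.0216
grip_force: 51.2
```

Contact is light, about 5 N. Release, then lift straight up.

>>> {"name": "move_arm", "arguments": {"plan": [[[0, 0, 0], [0, 0, 0], -0.4], [[0, 0, 0], [0, 0, 0], -0.2], [[0, 0, 0], [0, 0, 0], 0.2], [[0, 0, 0], [0, 0, 0], 1], [[0, 0, 0], [0, 0, 0], 1], [[0, 0, 0], [0, 0, 0], 1], [[0, 0, 0], [0, 0, 0], 1]], "newtons": 20}}

```text
time_s: 16.88
tcp_pos: [0.6318, -0.2611, 0.0301]
eef_rot: [0.041, 0.999, 0.0, 0.0]
ft_force: [-0.0, -0.5, -0.4]
gripper_width: 0.0856
grip_force: 0.0
```

>>> {"name": "move_arm", "arguments": {"plan": [[[0, 0, -0.05], [0, 0, 0], 1], [[0, 0, -0.12], [0, 0, 0], 1], [[0, 0, -0.12], [0, 0, 0], 1], [[0, 0, -0.12], [0, 0, 0], 1], [[0, 0, -0.1], [0, 0, 0], 1], [[0, 0, 0], [0, 0, 0], 1], [[0, 0, 0], [0, 0, 0], 1]]}}

```text
time_s: 17.75
tcp_pos: [0.6316, -0.261, 0.2347]
eef_rot: [0.041, 0.999, -0.0, 0.0]
ft_force: [-0.0, -0.5, 0.1]
gripper_width: 0.0857
grip_force: 0.0
```

Run:
```python
from w import *
im,rz,K,T=wrist("w5")
for A,c,m in blobs(hsv(im,(105,150,50),(125,255,255)),1500): print(A,c.round(),rect(m,K,T,.004))
for A,c,m in blobs(hsv(im,(8,170,80),(18,255,255)),800):
    P=cloud(m,rz,K,T); Q=P[P[:,2]>np.percentile(P[:,2],95)-.004][:,:2]*1000; print(np.percentile(P[:,2],95),cv2.minAreaRect(Q.astype(np.float32)))
cv2.imwrite("pics/d.png",np.hstack([cv2.resize(x,(400,300)) for x in (im,cams.get_image("scene")["image"])]))
```

```text
t 17.75 tcp [ 0.6316 -0.261   0.2347] rv [[-0.9966, 0.0822], [0.0822, 0.9966]] f [-0.  -0.5  0.1] w 0.0857 cam [ 0.562 -0.255  0.377]
5489 [ 18. 213.] [ 604.8 -587.6   63.4  231.9   70.6]
10437 [318. 202.] [ 631.6 -261.1  156.4  105.5   85.3]
3745 [385. 330.] [ 800.3 -186.8   76.8   94.9   10.2]
0.06716498329217152 ((630.320068359375, -260.6614074707031), (21.623640060424805, 76.36705017089844), 84.94924926757812)
```

View pics/d.png

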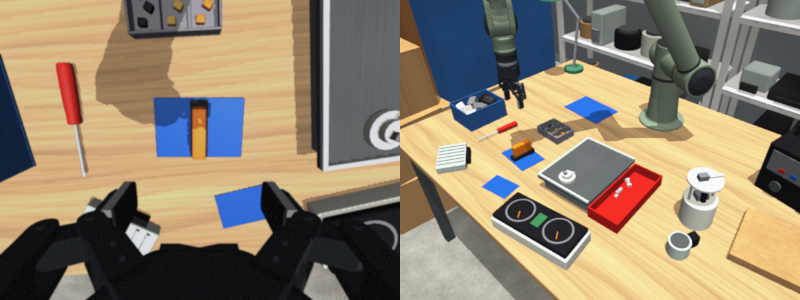

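The wrist view shows the scraper upright in the middle of the pad, at (198,130), 1.4 mm from its centre. In the scene view all four chips are in the trough (625,187), the flange stands on the plate (567,176), and everything else is where it was.

```bash
python3 -c "
from plant import bot
print(bot.sign_off())"
```

```text
the job is handed in; nothing more can be done
None
```

All four chips are in the red trough, the flange still stands on the plate, and the scraper is upright within about 1.5 mm of its pad's centre; I handed the job in at about 18 s.

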